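Key-release a batch of fittings into the catch bin

ROBOT

A 6-joint arm with a two-finger parallel gripper is mounted at the origin on a cart in front of the work surface, level with it; the furniture and walls round the work are solid. World frame = base frame: x ahead of the robot, y to its left, z up, the work surface at z = 0. Lengths are in m, angles in rad, forces in N, time in s.
With the tool pointing down it reaches from about 0.35 to 0.775 m from the base axis. Payload 7.3 kg.
Tool frame: the origin (TCP) lies midway between the tips of the shut fingers; the grasp point (between the pads) lies 19 mm behind it; z points along the fingers, y is the line along which they close (so a half turn about z gives the same grasp; the last joint's range is limited). The gripper opens to 92 mm and grips with 3 to 60 N. Pads are 19 mm wide; open, the fingers measure 130 mm over their backs; the gripper's body (75 mm by 190 mm) begins 47 mm behind the grasp point.
Start: joints at [1.013, 0.342, 1.524, -0, 1.275, -0.146], TCP at [0.21, 0.481, 0.227] pointing down, gripper open.
Joint ranges: [-2.53, 2.53], [-0.77, 2.02], [0.04, 2.7], [-1, 4.14], [0.28, 2.66], [-3.11, 3.11]. Speed limits (rad/s): [2.57, 2.57, 3.14, 3.14, 3.14, 3.14].

INTERFACE

Orientations are given as [roll, pitch, yaw] about the fixed x, y, z axes, in that order (R = Rz(yaw) Ry(pitch) Rx(roll)).
In Python, from cell import robot, read_camera, camera_params, nets gives the robot as it stands. The module is installed in compiled form; this text tells all that it offers.
- The arm moves only by the tool step_arm, never from a script. Its argument "steps" is a list of rows, each an object of numbers: "x", "y", "z": the shift along the tool's x, y, z as a fraction of full scale; "rx", "ry", "rz": the turn, a rotation vector about the tool's x, y, z as a fraction of full scale; "claw": the opening, from -1 (shut) to 1 (fully open). In form: [{"x": .., "y": .., "z": .., "rx": .., "ry": .., "rz": .., "claw": ..}, ...]. A call has 1 to 12 rows; each row is the pose to reach, as a shift and turn from the pose commanded when the call began, along the tool's axes at that moment; what a row does not reach only later rows make up. Full scale, the value 1, is 750 mm for a shift and pi/4 rad for a turn. A row lasts 1/12 s, in which the tool goes at most 41.7 mm and 7.16 degrees, less where a joint would pass 70% of its speed; a pose out of reach is approached as far as the arm can. A call with a number of a shift or a turn outside -1 to 1 is refused whole. A call with a gripper value outside its range is refused whole. The fingers move at their own pace and stop on an object; "squeeze" is the grip in N (left out, the last holds). Time passes only in rows, so rows that repeat a pose let the fingers close. It gives the time, the measured TCP pose, the force, the opening and the grip force at its end, in the units of the state.
- robot.observe(): the state, without advancing time (a new reading comes with each control period).
- read_camera(name): name is "scene" or "top"; returns (picture, depth): 400x640x3 uint8, blue, green, red; 400x640 float32, m along the optical axis (not along the pixel's ray), 0 where there is no reading.
- camera_params(name): a dict with "fx", "fy", "cx", "cy" (pixels), "R" (3x3) and "t" (3): a world point X has camera coordinates R X + t. Camera axes: x right, y down, z forward; pixel columns grow to the right and rows downward; lengths in m; the calibration is good to about 2 mm. A picture is of the moment at which its call begins. camera_params takes no time and is no camera call.
- robot.hand_in(): hands the job in; it is judged then, once.
Trained networks look in the newest picture that a camera, given by its name, has taken for a name from the list of things; names that differ only in an ending like _2 or _b are one class to them, and where a whole thing is asked for, a point or a joint stands for the part that bears it (a point fixed in the world has none). Each returns a list of dicts, best first, with "conf" (0 to 1); they miss things now and then, are a little off and sometimes report something else, mostly with a low value. They report only what shows in the picture. A call takes as long as a camera call.
- nets.masks_of(camera, query): "region" (400x640 bool, what is visible of it) and "box" ([left, top, right, bottom] in pixels, round what is visible of it).
- nets.landmark_of(camera, query): "pixel" ([row, column] in pixels: a listed point, or the origin of a listed thing).
The state is a dict: "time": time; "qpos": joint angles; "qvel": joint speeds; "joint_efforts": joint torques, N m; "tool_pos": TCP position; "tool_rot": TCP orientation; "contact_force": force on the tool from outside, world axes, zero at the start; "torque": the same for the moment, N m; "opening": finger opening in m; "grip_force": force on a finger pad.
Only numpy, scipy, OpenCV 4.12 (cv2) and the standard library are available. Lean on these libraries where they do the work, as an engineer would, in place of code of your own. Each camera call takes 0.05 s, during which the arm holds its last target. There are 200 camera calls.

TASK

Set the yellow bin on the counter under the mouth of the fitting dispenser's chute and let go of it. Then take the red-headed key from its wooden stand, push it fully home into the dispenser's lock (the pins are sticky, so press firmly or wiggle it) and only then turn it a quarter turn clockwise against its spring, which lifts the gate so that both brass fittings slide into the bin. Finish while still gripping the key and holding it fully in and turned, and leave the screwdriver, stapler and standing brass nipple where they are.

Things in the scene. Friction and masses are not known exactly. Their poses are not given: they have to be found in the camera images.
- dispenser: Fixed dispenser, base plate x -55 to 110, y -95 to 90 mm, with a blue-walled steel chute sloping 30 degrees down to its open mouth and, to its left, a round steel lock barrel (60 mm across, 115 mm high). Origin on the counter; -x points out of the mouth, roughly to the robot, +y left, z up. Gate posts, 31 mm either side of the chute's middle, rise to 188 mm at x = -100 to -45 mm.
- chute_lip (a point): Middle of the chute's lower edge (mouth), 88 mm above the counter, at (-88, -55, 88) mm in the dispenser, same axes. Chute 44 mm wide inside. Fittings leave towards -x and drop just ahead of it. The bin (rim 45 mm) fits under: with its centre 34 mm ahead (-x) and its axes along the dispenser's, its rear wall stands 17 mm in front of the base plate and 16 mm behind the lip.
- keyhole (a point): Middle of the keyhole in the flat top of the brass plug, at (-15, 50, 115) mm in the dispenser, opening up. Slot 15 mm along this point's x, 8 mm along y, 40 mm deep, 3 mm lead-in all round. z up; x, y turn with the plug (at joint 0 the dispenser's). Sprung sticky pins stick out about 4 mm from the slot's ends 13 and 23 mm down; the key's nose pushes them aside with 5 to 15 N.
- plug (a joint): Turn of the lock plug, rad: 0 at rest, grows clockwise seen from above, stop at 1.57. A spring (0.02 N m at rest, 0.1 N m at the stop) turns it back. It lifts the gate 26 mm per rad; the fittings pass only beyond about 1.2 rad and slide out within about a second.
- key: Loose key, 50 g, 81 mm long, upright in its stand. Origin at the blade tip, z up to the head. Blade 12 (x) x 5 (y) x 36 mm, round nose; above it a 20 x 9 x 4 mm shoulder that lands on the lock face when fully home; neck to z = 47 mm; red head 34 (x) x 10 mm thick (y), z = 47 to 81 mm: pinch it across its thickness. Fits the slot either way round.
- key_stand: Fixed wooden block 70 (x) x 50 (y) x 36 (z) mm, origin at the middle of its underside. The key's blade stands in its slot (14 x 7 mm, 32 mm deep) so that the tip is 4 mm above the counter; the key comes straight up out of it.
- bin: Loose yellow open bin 100 (x) x 90 (y) x 45 (z) mm, walls 3 mm, about 250 g; origin at the middle of the box's underside. A black upright grip stands on its -x side (to the robot): x from -79 to -49 mm, 12 mm thick (y), 75 mm high; pinch it across its thickness from above.
- fitting_0: Brass hex nipple 27 x 30 x 42 mm, 60 g, lying behind the chute's red gate under steel bars (the lower one). Origin at the middle of one end, z along it.
- fitting_1: Brass hex nipple 27 x 30 x 42 mm, 60 g, lying behind the chute's red gate under steel bars (the upper one). Origin at the middle of one end, z along it.
- brass_nipple: Brass hex nipple 34 x 39 mm across, 53 mm high, standing on the counter; bystander. Origin at the middle of its underside.
- red_screwdriver: Screwdriver with red handle, 216 mm long, 29 mm thick, lying near the counter's front edge; bystander. Origin at the middle of its underside, x along it.
- blue_stapler: Blue stapler 130 x 36 x 42 mm; bystander. Origin at the middle of its underside.

How it is judged:
On the way, in this order (a step that is already met when the one before it is completed fails the run):
1. the key is fully in the lock, not yet turned (z of key in the frame of keyhole below -0.032 m and horizontal distance between key and keyhole below 0.005 m and angle between the z axis of key and the z axis of keyhole, either way round below 0.14 rad and value of joint plug below 0.3 rad), for 0.2 s.
2. the key, fully in, is turned a quarter (z of key in the frame of keyhole below -0.032 m and horizontal distance between key and keyhole below 0.005 m and angle between the z axis of key and the z axis of keyhole, either way round below 0.14 rad and value of joint plug above 1.35 rad), for 0.3 s.
At the end, for the whole second after the job is handed in: Key gripped (over 1 N), fully in (tip 32 mm or more below the lock face, within 5 mm of its axis, within 8 degrees of upright), plug turned over 1.35 rad; both fittings at rest in the bin, off the chute; the bin stands upright on the counter, not touched by the robot (all of step 2 and contact force between the fingers and key above 1 N and x of fitting_0 in the frame of bin between -0.05 and 0.05 m and y of fitting_0 in the frame of bin between -0.045 and 0.045 m and z of each of fitting_0, fitting_1 in the frame of bin below 0.065 m and contact force between each of fitting_0, fitting_1 and dispenser below 0.1 N and linear speed of each of fitting_0, fitting_1 below 0.05 m/s and x of fitting_1 in the frame of bin between -0.05 and 0.05 m and y of fitting_1 in the frame of bin between -0.045 and 0.045 m and angle between bin's own z axis and vertical below 0.1 rad and height (world z) of bin below 0.01 m and contact force between each of the arm, the fingers and bin below 0.1 N); the arm keeps its last pose, push and grip.
It fails at once if the standing brass nipple is moved more than 30 mm (distance of brass_nipple from where it was at the start of the episode above 0.03 m).
It fails at once if the screwdriver is moved more than 30 mm (distance of red_screwdriver from where it was at the start of the episode above 0.03 m).
It fails at once if the stapler is moved more than 30 mm (distance of blue_stapler from where it was at the start of the episode above 0.03 m).
It also fails if it takes over 67 s, if anything falls off the work surface, if the arm or the gripper's body presses on something with over 40 N, if the wrist force passes 120 N, or if a joint passes its speed limit or range.

## Working session

There is one attempt and no reset: what is moved stays moved. The work goes in short steps, Python scripts to look and compute and a tool call to move; the robot and the scene stay as the last step left them, time stands still between calls to the robot, and variables do not carry over. Pictures are saved under pics/ and viewed, at most 10 in all, crops included, and the job is handed in when it is done.

Besides the shell and the picture viewer there is one more tool, called after "Call:" as a command line: name --argument value ..., lists and objects as JSON in quotes. step_arm: Moves the arm, as the interface text tells. Its arguments: {"type":"object","properties":{"steps":{"type":"array","items":{"type":"object","properties":{"x":{"type":"number","minimum":-1,"maximum":1},"y":{"type":"number","minimum":-1,"maximum":1},"z":{"type":"number","minimum":-1,"maximum":1},"rx":{"type":"number","minimum":-1,"maximum":1},"ry":{"type":"number","minimum":-1,"maximum":1},"rz":{"type":"number","minimum":-1,"maximum":1},"claw":{"type":"number"}}}},"squeeze":{"type":"number"}},"required":["steps"]}

```bash
mkdir -p pics
cat > h.py <<'E'
import numpy as np, cv2
from cell import robot, read_camera, camera_params, nets
def cloud(cam):
    im,d=read_camera(cam); p=camera_params(cam)
    v,u=np.mgrid[0:400,0:640]
    c=np.stack([(u-p['cx'])/p['fx']*d,(v-p['cy'])/p['fy']*d,d],-1)
    return im,d,(c-np.array(p['t']))@np.array(p['R'])
E
python3 - <<'E'
from h import *
np.set_printoptions(precision=4,suppress=True)
print(robot.observe())
for cam in ('scene','top'):
    im,d,P=cloud(cam); cv2.imwrite(f'pics/{cam}0.png',im); np.savez(f'{cam}0.npz',P=P,d=d,im=im)
    p=camera_params(cam); print(cam,p['fx'],-np.array(p['R']).T@p['t'])
    for q in ['bin','key','key_stand','dispenser','keyhole','chute_lip','blue_stapler','red_screwdriver','brass_nipple']:
        l=nets.landmark_of(cam,q)[:2]; m=nets.masks_of(cam,q)[:1]
        for a in l:
            r,c=map(int,np.round(a['pixel'])); 
            print(q,'lm',r,c,round(a['conf'],2),P[min(r,399),min(c,639)])
        for a in m:
            X=P[a['region']&(d>0)]; print('  mask',round(a['conf'],2),a['box'],np.percentile(X,[2,50,98],axis=0).tolist() if len(X) else 0)
            np.save(f'{cam}_{q}.npy',a['region'])
E
```

```text
{'time': 0.0, 'qpos': array([ 1.013 ,  0.3427,  1.525 ,  0.    ,  1.2754, -0.146 ]), 'qvel': array([-0.001 , -0.0009,  0.0006, -0.0006,  0.0006, -0.0003]), 'joint_efforts': array([ -0.0027, -43.1243, -24.4217,   0.0714,   0.0563,  -0.0001]), 'tool_pos': array([0.2099, 0.4808, 0.226 ]), 'tool_rot': array([-3.1401, -0.0002,  2.7298]), 'contact_force': array([ 0.1082, -0.0597,  0.0121]), 'torque': array([-0.0039,  0.0083, -0.0199]), 'grip_force': 0.0, 'opening': 0.09178517755032493}
scene 450.14347068974683 [-0.5093 -0.721   0.7578]
bin lm 214 301 0.93 [ 0.4299 -0.0573  0.039 ]
bin lm 180 363 0.52 [ 0.587  -0.184   0.1147]
  mask 0.63 [278.5, 194.0, 319.9, 224.3] [[0.3986436233349535, -0.07854564801993873, 0.0015207289841960203], [0.47323452291125756, -0.016748360869857294, 0.025881352670049335], [0.5305610871832106, 0.01820478092696168, 0.07242161312172377]]
key lm 198 243 0.49 [0.4346 0.1726 0.0269]
  mask 0.67 [236.7, 177.6, 252.7, 189.6] [[0.4441804011808204, 0.17930214866892336, 0.013563171394398893], [0.4594657470519341, 0.1873863053338281, 0.06686391844818376], [0.537405824668410
[... 3628 characters left out ...]
56866909746, -0.501800692175563, 0.03821320088293898], [0.47562135764477564, -0.4750634550987532, 0.04638963892918401]]
red_screwdriver lm 232 208 0.48 [0.3681 0.3054 0.019 ]
  mask 0.52 [180.5, 220.1, 229.6, 238.6] [[0.35497277874072697, 0.25358174678239787, -0.0026849767731832457], [0.3812244339284866, 0.34128118262676616, 0.02376857373850544], [0.4059446539839982, 0.3976935359504912, 0.031169066578386678]]
brass_nipple lm 188 254 0.6 [0.5363 0.1426 0.0222]
  mask 0.49 [331.9, 147.3, 385.1, 198.6] [[0.4986199359682767, -0.32044223783654774, 0.002182718070611331], [0.5999714943070916, -0.2531168390037534, 0.05262471363749395], [0.6940210344340599, -0.15647000322158827, 0.20684998820264944]]
```

Run:
```python
from h import *
s=np.load('scene0.npz')['im'];t=np.load('top0.npz')['im']
cv2.imwrite('pics/t1.png',cv2.resize(t[130:260,200:400],None,fx=4,fy=4,interpolation=cv2.INTER_CUBIC))
cv2.imwrite('pics/s1.png',cv2.resize(s[130:260,225:425],None,fx=4,fy=4,interpolation=cv2.INTER_CUBIC))
np.set_printoptions(precision=4,suppress=True)
P=np.load('top0.npz')['P']; im=t.astype(int)
def reg(n,lo,hi,cond=None):
    m=np.all((P>lo)&(P<hi),-1)
    if cond is not None:m&=cond
    X=P[m]; 
    r=cv2.minAreaRect((X[:,:2]*1000).astype(np.float32)); print(n,len(X),X.mean(0),r); return X
red=(im[...,2]>im[...,1]+50)
yel=(im[...,2]>im[...,0]+50)&(im[...,1]>im[...,0]+50)
reg('keyhead',[.42,.15,.06],[.5,.23,.1])
reg('stand',[.40,.13,.028],[.52,.24,.045])
reg('binall',[.38,-.1,.012],[.55,.05,.06])
reg('binrim',[.38,-.1,.03],[.55,.05,.055],yel)
reg('grip',[.38,-.1,.062],[.55,.05,.09])
reg('barrel',[.5,-.25,.105],[.65,-.13,.125])
reg('base',[.5,-.4,.004],[.75,-.13,.03])
reg('posts',[.45,-.4,.175],[.75,-.13,.2])
P=np.load('scene0.npz')['P']
reg('keyhead s',[.42,.15,.06],[.5,.23,.1])
reg('grip s',[.38,-.1,.062],[.55,.05,.09])
reg('barrel s',[.5,-.25,.105],[.65,-.13,.125])
```

```text
keyhead 38 [0.46   0.1893 0.0807] ((460.8180847167969, 190.4410858154297), (10.666507720947266, 32.34858703613281), 68.4747085571289)
stand 227 [0.4613 0.1885 0.0359] ((476.2976379394531, 184.25527954101562), (51.09257507324219, 103.08772277832031), 66.49536895751953)
binall 158 [ 0.4758 -0.021   0.0367] ((460.8968505859375, -19.193359375), (90.0411148071289, 128.32138061523438), 73.92426300048828)
binrim 105 [ 0.476  -0.0245  0.0421] ((474.4360046386719, -23.095027923583984), (90.0411148071289, 100.14111328125), 73.92426300048828)
grip 30 [ 0.4119 -0.0053  0.074 ] ((412.29534912109375, -5.374947547912598), (11.987847328186035, 28.09587860107422), 73.3677749633789)
barrel 223 [ 0.5749 -0.1921  0.114 ] ((575.385498046875, -191.22398376464844), (56.925636291503906, 56.364681243896484), 1.2161755561828613)
base 1149 [ 0.6353 -0.2334  0.0091] ((625.7212524414062, -264.98065185546875), (250.46237182617188, 266.3585510253906), 1.0717726945877075)
posts 348 [ 0.5982 -0.3254  0.1874] ((619.3463134765625, -336.1020812988281), (131.08885192871094, 260.0484619140625), 88.12472534179688)
keyhead s 75 [0.4581 0.187  0.0746] ((458.5482177734375, 186.9487762451172), (16.12310791015625, 32.86985397338867), 51.94933319091797)
grip s 51 [ 0.4097 -0.009   0.0705] ((412.7043762207031, -7.1225128173828125), (15.51691722869873, 30.724760055541992), 65.84808349609375)
barrel s 194 [ 0.5698 -0.1966  0.1132] ((573.3848876953125, -194.4058837890625), (63.556968688964844, 54.69329833984375), 27.826398849487305)
```

View pics/t1.png

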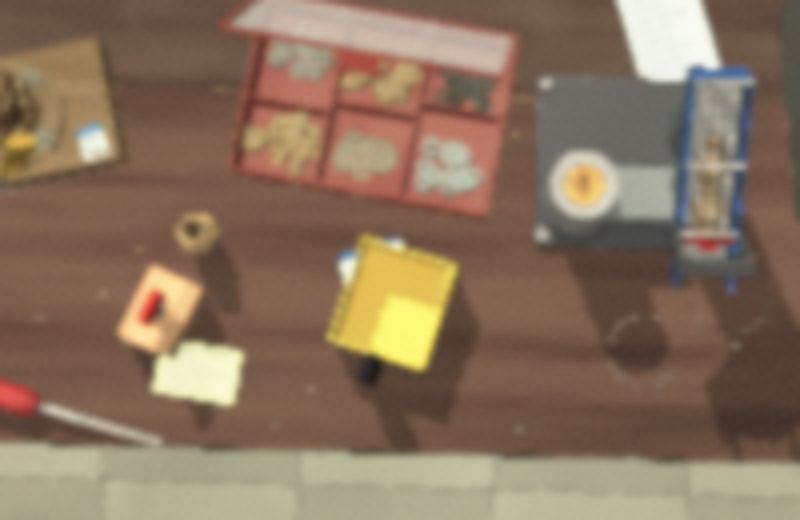

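View pics/s1.png

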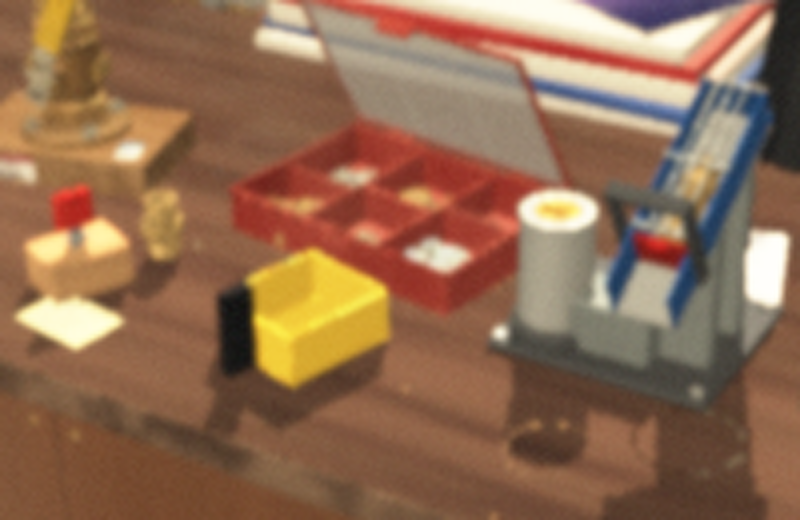

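Run:
```python
from h import *
from scipy.optimize import least_squares
np.set_printoptions(precision=4,suppress=True)
for cam in('top','scene'):
    z=np.load(cam+'0.npz');P=z['P'];im=z['im'].astype(int)
    blue=(im[...,0]>im[...,2]+45)&np.all((P>[.45,-.36,.05])&(P<[.75,-.22,.25]),-1)
    X=P[blue]; 
    c=X.mean(0); d=np.linalg.svd(X-c)[2][0]; print(cam,'blue',len(X),c,d,np.degrees(np.arctan2(d[1],d[0])),np.degrees(np.arcsin(d[2])))
    b=np.all((P>[.5,-.26,.107])&(P<[.65,-.13,.122]),-1);X=P[b]
    # plate left edge & front edge (top)
    pl=np.all((P>[.5,-.34,.004])&(P<[.72,-.13,.016]),-1)
    if cam=='top':
        Q=P[pl]
        e=[Q[np.abs(Q[:,0]-x)<.004][:,1].max() for x in np.arange(.55,.69,.008)]
        print('left',np.degrees(np.polyfit(np.arange(.55,.69,.008),e,1)[0]),np.round(e,4),'z',np.median(Q[:,2]))
        e=[Q[np.abs(Q[:,1]-y)<.004][:,0].min() for y in np.arange(-.26,-.16,.008)]
        print('front',np.degrees(-np.polyfit(np.arange(-.26,-.16,.008),e,1)[0]),np.round(e,4))
        e=[Q[np.abs(Q[:,1]-y)<.004][:,0].max() for y in np.arange(-.26,-.16,.008)]
        print('back',np.degrees(-np.polyfit(np.arange(-.26,-.16,.008),e,1)[0]),np.round(e,4))
        po=np.all((P>[.48,-.36,.175])&(P<[.58,-.23,.2]),-1);print('posts',cv2.minAreaRect((P[po][:,:2]*1000).astype(np.float32)))
    s=np.all((P>[.41,.13,.028])&(P<[.505,.24,.042]),-1); print('stand',cv2.minAreaRect((P[s][:,:2]*1000).astype(np.float32)))
    m=np.all((P>[.42,.15,.05])&(P<[.5,.23,.1]),-1)&(im[...,2]>im[...,1]+40);print('red',cv2.minAreaRect((P[m][:,:2]*1000).astype(np.float32)))
    X=P[b]; f=lambda q:np.clip(np.hypot(*(X[:,:2]-q).T)-.030,0,None)
    print('barrel',least_squares(f,X[:,:2].mean(0)).x, X.min(0),X.max(0))
```

```text
top blue 36 [ 0.6276 -0.2943  0.1863] [-0.938   0.0192 -0.3461] 178.82590666521244 -20.2504657162684
left -1.172379051361356 [-0.1526 -0.1336 -0.1524 -0.1408 -0.1331 -0.1554 -0.1403 -0.1551 -0.1437
 -0.1547 -0.1394 -0.1431 -0.1353 -0.1313 -0.1539 -0.1535 -0.1534 -0.1457] z 0.00788927903136701
front -8.10737063364321 [0.5003 0.5381 0.519  0.5035 0.5032 0.5069 0.5104 0.5102 0.5328 0.5057
 0.5363 0.5053 0.5388]
back -6.445251006681509 [0.7006 0.6957 0.6994 0.6994 0.7116 0.6998 0.7148 0.7106 0.6974 0.7184
 0.7063 0.7182 0.698 ]
posts ((534.218505859375, -296.6167297363281), (85.5065689086914, 61.13496398925781), 1.0061860084533691)
stand ((461.00653076171875, 190.90554809570312), (51.09257507324219, 69.73831939697266), 66.49536895751953)
red ((460.8180847167969, 190.4410858154297), (10.666507720947266, 32.34858703613281), 68.4747085571289)
barrel [ 0.5755 -0.1924] [ 0.5469 -0.2193  0.1074] [ 0.6041 -0.1631  0.1211]
scene blue 231 [ 0.5748 -0.3097  0.1578] [-0.8629  0.0998 -0.4955] 173.4008567565419 -29.700378939574136
stand ((460.7117919921875, 188.6772003173828), (56.21757507324219, 71.7613754272461), 66.27075958251953)
red ((458.9180908203125, 186.80906677246094), (16.27678680419922, 33.768592834472656), 53.60668182373047)
barrel [ 0.5738 -0.1954] [ 0.5428 -0.224   0.1072] [ 0.6046 -0.165   0.118 ]
```

Run:
```python
from h import *
np.set_printoptions(precision=4,suppress=True)
p=camera_params('top');R=np.array(p['R']);t=np.array(p['t']);C=-R.T@t
im=np.load('top0.npz')['im']
def back(u,v,z):
    r=R.T@np.array([(u-p['cx'])/p['fx'],(v-p['cy'])/p['fy'],1]);return C+r*(z-C[2])/r[2]
g=cv2.GaussianBlur(cv2.cvtColor(im,cv2.COLOR_BGR2GRAY),(0,0),1).astype(float)
red=cv2.GaussianBlur(im[...,2].astype(float)-im[...,0],(0,0),1)
def sub(a,i): 
    y0,y1,y2=a[i-1],a[i],a[i+1]; return i+.5*(y0-y2)/(y0-2*y1+y2)
L=[]
for v in range(153,187):
    a=np.abs(np.diff(red[v,326:343])); i=int(a[1:-1].argmax())+1; L.append(back(326.5+sub(a,i),v,.006))
L=np.array(L); k=np.polyfit(L[:,0],L[:,1],1); r=L[:,1]-np.polyval(k,L[:,0]); ok=abs(r-np.median(r))<.003
k=np.polyfit(L[ok,0],L[ok,1],1);print('left edge',ok.sum(),np.degrees(np.arctan(k[0])),np.polyval(k,.62),r.std())
F=[]
for u in range(338,366):
    a=np.abs(np.diff(red[180:197,u])); i=int(a[1:-1].argmax())+1; F.append(back(u,180.5+sub(a,i),.006))
F=np.array(F); k=np.polyfit(F[:,1],F[:,0],1); r=F[:,0]-np.polyval(k,F[:,1]); ok=abs(r-np.median(r))<.003
k=np.polyfit(F[ok,1],F[ok,0],1);print('front edge',ok.sum(),np.degrees(-np.arctan(k[0])),np.polyval(k,-.2),r.std())
print(F[:,:2].T)
# blue walls: columns of blue per row
b=im.astype(int);bl=b[...,0]-b[...,2]
for v in range(150,196,5):
    print(v,[(u,bl[v,u]) for u in range(366,392) if bl[v,u]>40])
cv2.imwrite('pics/d1.png',cv2.resize(im[140:210,325:400],None,fx=8,fy=8,interpolation=cv2.INTER_CUBIC))
```

```text
left edge 7 1.4806853242494953 -0.15377737310007544 0.016775853243103118
front edge 6 -16.488266751661055 0.5506241201484421 0.019690633751250238
[[ 0.5329  0.5332  0.5335  0.5341  0.5591  0.6163  0.58    0.577   0.5767
   0.5783  0.5872  0.5477  0.5353  0.5354  0.5354  0.5356  0.5357  0.5356
   0.5354  0.5353  0.5352  0.535   0.535   0.5352  0.5355  0.5356  0.5356
   0.5357]
 [-0.1722 -0.1759 -0.1797 -0.1835 -0.1867 -0.1893 -0.1938 -0.1977 -0.2015
  -0.2053 -0.2089 -0.2135 -0.2175 -0.2213 -0.2251 -0.2288 -0.2326 -0.2364
  -0.2402 -0.244  -0.2478 -0.2515 -0.2553 -0.2591 -0.2629 -0.2667 -0.2704
  -0.2742]]
150 []
155 [(372, np.int64(42))]
160 [(386, np.int64(45))]
165 [(371, np.int64(44))]
170 []
175 []
180 [(370, np.int64(47)), (384, np.int64(49))]
185 []
190 []
195 []
```

View pics/d1.png

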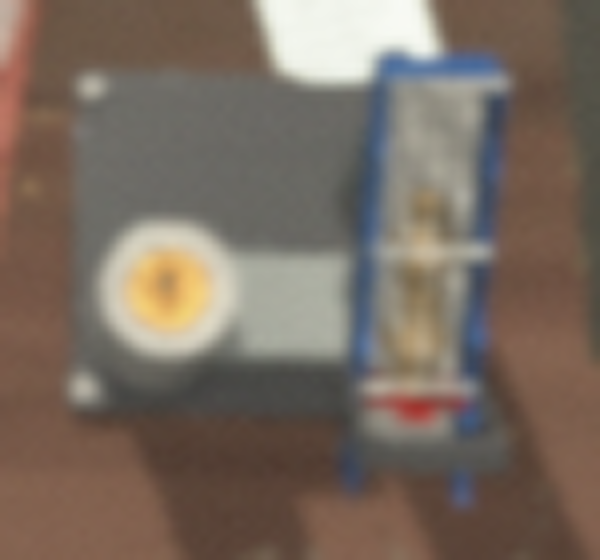

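Call:
step_arm --steps '[{"x": 0,"y": 0,"z": -0.01,"claw": 1},{"x": 0,"y": 0,"z": -0.01,"claw": 1}]' --squeeze 30

```text
$.steps[0]: bad value
```

Run:
```python
from h import *
np.set_printoptions(precision=4,suppress=True)
p=camera_params('top');R=np.array(p['R']);t=np.array(p['t']);C=-R.T@t; print(R)
def back(u,v,z):
    r=R.T@np.array([(u-p['cx'])/p['fx'],(v-p['cy'])/p['fy'],1]);return C+r*(z-C[2])/r[2]
ims=[np.load('top0.npz')['im'].astype(float)]+[read_camera('top')[0].astype(float) for _ in range(5)]
im=np.mean(ims,0); np.save('topavg.npy',im)
f=cv2.GaussianBlur(im[...,2]-im[...,0],(0,0),.8)
def edge(a): 
    a=np.abs(np.diff(a)); i=int(a[1:-1].argmax())+1; return i+.5+.5*(a[i-1]-a[i+1])/(a[i-1]-2*a[i]+a[i+1]+1e-9)
def fit(X,Y,n):
    for _ in range(6):
        k=np.polyfit(X,Y,1); r=abs(Y-np.polyval(k,X)); o=r<max(2.0*np.median(r),.0006); X,Y=X[o],Y[o]
    print(n,len(X),'deg',np.degrees(np.arctan(k[0])),'end vals',Y[0],Y[-1])
    return k
L=np.array([back(330+edge(f[v,330:340]),v,.006) for v in range(154,186)]);fit(L[:,0],L[:,1],'left')
F=np.array([back(u,186+edge(f[186:196,u]),.006) for u in range(338,366)]);fit(F[:,1],F[:,0],'front(neg)')
B=np.array([back(u,145+edge(f[145:155,u]),.006) for u in range(339,357)]);fit(B[:,1],B[:,0],'back(neg)')
# chute walls: blue ridge: height along wall unknown; rays at two ends
bl=cv2.GaussianBlur(im[...,0]-im[...,2],(0,0),.7)
for v in range(150,186,3):
    a=bl[v]; l=np.arange(366,377);r=np.arange(380,390)
    w1=np.clip(a[l]-15,0,None);w2=np.clip(a[r]-15,0,None)
    print(v,(l*w1).sum()/w1.sum(),(r*w2).sum()/w2.sum(),end='; ')
```

```text
[[ 0.027  -0.9996  0.0041]
 [-0.994  -0.0272 -0.1064]
 [ 0.1064 -0.0012 -0.9943]]
left 31 deg 0.4885099449824375 end vals -0.1525202671835178 -0.15337629265107616
front(neg) 21 deg -0.20101000802254737 end vals 0.5348119217396041 0.5355832738111921
back(neg) 18 deg 0.07346236187829767 end vals 0.700603043971295 0.7008191655888698
150 372.7808368038182 nan; 153 371.8581327811222 386.07792577130795; 156 371.7413438881409 386.0; 159 371.3799050361979 385.63048248934587; 162 371.0608778293326 385.5464931620755; 165 370.81157119090636 385.00000000000006; 168 370.7130060841225 384.8118372570757; 171 370.4523954332879 nan; 174 370.2642922607582 nan; 177 369.91515320782327 384.0; 180 369.8682995481559 383.69993713354125; 183 369.78780494186316 383.6576872383235; <stdin>:24: RuntimeWarning: invalid value encountered in scalar divide
```

Call:
step_arm --steps '[{"x": 0.0,"y": 0.0,"z": -0.01,"rx": 0.0,"ry": 0.0,"rz": 0.0,"claw": 1.0}]' --squeeze 30

```text
time: 2.23
tool_pos: [0.2097, 0.4805, 0.2332]
tool_rot: [-3.139, -0.0, 2.73]
contact_force: [1.2, -0.5, -0.2]
opening: 0.0916
grip_force: 0.0
```

```bash
cat >> h.py <<'E'
from scipy.spatial.transform import Rotation as Ro
def rel(pos,yaw,s=None):
    s=s or robot.observe(); A=Ro.from_euler('xyz',s['tool_rot']); T=Ro.from_euler('xyz',[np.pi,0,np.radians(yaw)])
    d=A.inv().apply(np.array(pos)-s['tool_pos'])/.75; r=(A.inv()*T).as_rotvec()/(np.pi/4)
    print('d',np.round(d,4),'r',np.round(r,4),'rows',np.linalg.norm(d)*.75/.0417)
E
python3 - <<'E'
from h import *
rel([.4125,-.0055,.16],163.9)
rel([.4125,-.0055,.041],163.9)
E
```

```text
d [-0.5072 -0.4853  0.0987] r [-0.0034 -0.0008 -0.1665] rows 12.749647049918241
d [-0.5072 -0.4849  0.2574] r [-0.0034 -0.0008 -0.1665] rows 13.443082546943355
```

Call:
step_arm --steps '[{"x": -0.5072,"y": -0.4853,"z": 0.03,"rx": -0.0034,"ry": -0.0008,"rz": -0.1665,"claw": 1.0},{"x": -0.5072,"y": -0.4853,"z": 0.03,"rx": -0.0034,"ry": -0.0008,"rz": -0.1665,"claw": 1.0},{"x": -0.5072,"y": -0.4853,"z": 0.03,"rx": -0.0034,"ry": -0.0008,"rz": -0.1665,"claw": 1.0},{"x": -0.5072,"y": -0.4853,"z": 0.03,"rx": -0.0034,"ry": -0.0008,"rz": -0.1665,"claw": 1.0},{"x": -0.5072,"y": -0.4853,"z": 0.03,"rx": -0.0034,"ry": -0.0008,"rz": -0.1665,"claw": 1.0},{"x": -0.5072,"y": -0.4853,"z": 0.03,"rx": -0.0034,"ry": -0.0008,"rz": -0.1665,"claw": 1.0},{"x": -0.5072,"y": -0.4853,"z": 0.03,"rx": -0.0034,"ry": -0.0008,"rz": -0.1665,"claw": 1.0},{"x": -0.5072,"y": -0.4853,"z": 0.03,"rx": -0.0034,"ry": -0.0008,"rz": -0.1665,"claw": 1.0},{"x": -0.5072,"y": -0.4853,"z": 0.0987,"rx": -0.0034,"ry": -0.0008,"rz": -0.1665,"claw": 0.2},{"x": -0.5072,"y": -0.4853,"z": 0.0987,"rx": -0.0034,"ry": -0.0008,"rz": -0.1665,"claw": 0.2},{"x": -0.5072,"y": -0.4853,"z": 0.0987,"rx": -0.0034,"ry": -0.0008,"rz": -0.1665,"claw": 0.2},{"x": -0.5072,"y": -0.4853,"z": 0.0987,"rx": -0.0034,"ry": -0.0008,"rz": -0.1665,"claw": 0.2}]'

```text
time: 3.23
tool_pos: [0.3998, 0.0268, 0.1717]
tool_rot: [3.138, 0.003, 2.86]
contact_force: [1.2, 1.4, -0.1]
opening: 0.07
grip_force: 0.0
```

Run:
```python
from h import *
rel([.4125,-.0055,.16],163.9)
rel([.4125,-.0055,.041],163.9)
```

```text
d [-0.0282 -0.0367  0.0155] r [ 0.004   0.0034 -0.0004] rows 0.8778572804377411
d [-0.0278 -0.0372  0.1742] r [ 0.004   0.0034 -0.0004] rows 3.24223381400386
```

Call:
step_arm --steps '[{"x": -0.028,"y": -0.037,"z": 0.0155,"rx": 0.0,"ry": 0.0,"rz": 0.0,"claw": 0.2},{"x": -0.028,"y": -0.037,"z": 0.0155,"rx": 0.0,"ry": 0.0,"rz": 0.0,"claw": 0.2},{"x": -0.028,"y": -0.037,"z": 0.0155,"rx": 0.0,"ry": 0.0,"rz": 0.0,"claw": 0.2},{"x": -0.028,"y": -0.037,"z": 0.0155,"rx": 0.0,"ry": 0.0,"rz": 0.0,"claw": 0.2}]'

```text
time: 3.57
tool_pos: [0.4115, -0.0034, 0.16]
tool_rot: [3.139, 0.001, 2.86]
contact_force: [-0.3, 0.1, -0.9]
opening: 0.0548
grip_force: 0.0
```

Run:
```python
from h import *
rel([.4125,-.0055,.041],163.9)
```

```text
d [-0.002  -0.0028  0.1587] r [ 0.0039  0.0009 -0.0011] rows 2.8542317847973697
```

Call:
step_arm --steps '[{"x": -0.002,"y": -0.0028,"z": 0.1587,"rx": 0.003,"ry": 0.001,"rz": -0.001,"claw": 0.2},{"x": -0.002,"y": -0.0028,"z": 0.1587,"rx": 0.003,"ry": 0.001,"rz": -0.001,"claw": 0.2},{"x": -0.002,"y": -0.0028,"z": 0.1587,"rx": 0.003,"ry": 0.001,"rz": -0.001,"claw": 0.2},{"x": -0.002,"y": -0.0028,"z": 0.1587,"rx": 0.003,"ry": 0.001,"rz": -0.001,"claw": 0.2},{"x": -0.002,"y": -0.0028,"z": 0.1587,"rx": 0.003,"ry": 0.001,"rz": -0.001,"claw": -1.0},{"x": -0.002,"y": -0.0028,"z": 0.1587,"rx": 0.003,"ry": 0.001,"rz": -0.001,"claw": -1.0},{"x": -0.002,"y": -0.0028,"z": 0.1587,"rx": 0.003,"ry": 0.001,"rz": -0.001,"claw": -1.0},{"x": -0.002,"y": -0.0028,"z": 0.1587,"rx": 0.003,"ry": 0.001,"rz": -0.001,"claw": -1.0},{"x": -0.002,"y": -0.0028,"z": 0.1587,"rx": 0.003,"ry": 0.001,"rz": -0.001,"claw": -1.0},{"x": -0.002,"y": -0.0028,"z": 0.1587,"rx": 0.003,"ry": 0.001,"rz": -0.001,"claw": -1.0},{"x": -0.002,"y": -0.0028,"z": 0.1587,"rx": 0.003,"ry": 0.001,"rz": -0.001,"claw": -1.0}]' --squeeze 40

```text
time: 4.48
tool_pos: [0.4129, -0.0059, 0.0412]
tool_rot: [3.141, 0.001, 2.861]
contact_force: [-0.7, 0.1, -0.4]
opening: 0.0128
grip_force: 0.0
```

Run:
```python
from h import *
s=robot.observe();print(s['tool_pos'],s['tool_rot'])
rel([.375,-.27,.05],180)
rel([.375,-.298,.05],180)
rel([.404,-.298,.05],180)
```

```text
[ 0.41292841 -0.00585316  0.04124493] [3.14112353e+00 1.41286518e-03 2.86124307e+00]
d [-0.0489 -0.3524 -0.0118] r [ 3.00e-04  1.90e-03 -3.57e-01] rows 6.402867184941508
d [-0.0592 -0.3883 -0.0118] r [ 3.00e-04  1.90e-03 -3.57e-01] rows 7.067833802791413
d [-0.0964 -0.3776 -0.0117] r [ 3.00e-04  1.90e-03 -3.57e-01] rows 7.012334076183343
```

Call:
step_arm --steps '[{"x": 0.0,"y": 0.0,"z": 0.0,"rx": 0.0,"ry": 0.0,"rz": 0.0,"claw": -1.0},{"x": 0.0,"y": 0.0,"z": 0.0,"rx": 0.0,"ry": 0.0,"rz": 0.0,"claw": -1.0},{"x": 0.0,"y": 0.0,"z": 0.0,"rx": 0.0,"ry": 0.0,"rz": 0.0,"claw": -1.0},{"x": 0.0,"y": 0.0,"z": -0.02,"rx": 0.0,"ry": 0.0,"rz": 0.0,"claw": -1.0},{"x": 0.0,"y": 0.0,"z": -0.02,"rx": 0.0,"ry": 0.0,"rz": 0.0,"claw": -1.0}]'

```text
time: 4.9
tool_pos: [0.4132, -0.0059, 0.0567]
tool_rot: [3.141, 0.002, 2.861]
contact_force: [0.6, -0.2, -2.6]
opening: 0.0119
grip_force: 40.0
```

Run:
```python
from h import *
s=robot.observe();print(s['tool_pos'],s['tool_rot'],s['grip_force'])
rel([.375,-.298,.056],180.2)
rel([.404,-.298,.056],180.2)
```

```text
[ 0.41321465 -0.0059038   0.05672057] [3.14112383e+00 1.70442333e-03 2.86130864e+00] 39.99751567840576
d [-0.0588 -0.3884  0.0009] r [ 3.000e-04  2.200e-03 -3.613e-01] rows 7.064418751083208
d [-0.0959 -0.3777  0.0009] r [ 3.000e-04  2.200e-03 -3.613e-01] rows 7.008210860576511
```

Call:
step_arm --steps '[{"x": -0.0588,"y": -0.3884,"z": 0.0,"rx": 0.0,"ry": 0.002,"rz": -0.3613,"claw": -1.0},{"x": -0.0588,"y": -0.3884,"z": 0.0,"rx": 0.0,"ry": 0.002,"rz": -0.3613,"claw": -1.0},{"x": -0.0588,"y": -0.3884,"z": 0.0,"rx": 0.0,"ry": 0.002,"rz": -0.3613,"claw": -1.0},{"x": -0.0588,"y": -0.3884,"z": 0.0,"rx": 0.0,"ry": 0.002,"rz": -0.3613,"claw": -1.0},{"x": -0.0588,"y": -0.3884,"z": 0.0,"rx": 0.0,"ry": 0.002,"rz": -0.3613,"claw": -1.0},{"x": -0.0588,"y": -0.3884,"z": 0.0,"rx": 0.0,"ry": 0.002,"rz": -0.3613,"claw": -1.0},{"x": -0.0588,"y": -0.3884,"z": 0.0,"rx": 0.0,"ry": 0.002,"rz": -0.3613,"claw": -1.0},{"x": -0.0588,"y": -0.3884,"z": 0.0,"rx": 0.0,"ry": 0.002,"rz": -0.3613,"claw": -1.0},{"x": -0.0588,"y": -0.3884,"z": 0.0,"rx": 0.0,"ry": 0.002,"rz": -0.3613,"claw": -1.0},{"x": -0.0588,"y": -0.3884,"z": 0.0,"rx": 0.0,"ry": 0.002,"rz": -0.3613,"claw": -1.0},{"x": -0.0588,"y": -0.3884,"z": 0.0,"rx": 0.0,"ry": 0.002,"rz": -0.3613,"claw": -1.0},{"x": -0.0588,"y": -0.3884,"z": 0.0,"rx": 0.0,"ry": 0.002,"rz": -0.3613,"claw": -1.0}]'

```text
time: 5.9
tool_pos: [0.3742, -0.2964, 0.055]
tool_rot: [3.14, -0.002, -3.137]
contact_force: [-0.5, -0.2, -2.4]
opening: 0.0119
grip_force: 40.0
```

Run:
```python
from h import *
s=robot.observe();print(s['tool_pos'],s['tool_rot'],s['grip_force'])
rel([.404,-.298,.056],180.2)
rel([.404,-.298,.041],180.2)
```

```text
[ 0.37418243 -0.29635355  0.05503849] [ 3.13966816e+00 -2.49579569e-03 -3.13681421e+00] 39.99638020992279
d [-0.0397 -0.0024 -0.0014] r [ 0.0024 -0.0032  0.0016] rows 0.7165100042932314
d [-0.0398 -0.0024  0.0186] r [ 0.0024 -0.0032  0.0016] rows 0.7913224397529562
```

Call:
step_arm --steps '[{"x": -0.0398,"y": -0.0024,"z": -0.001,"rx": 0.0024,"ry": -0.003,"rz": 0.0016,"claw": -1.0},{"x": -0.0398,"y": -0.0024,"z": -0.001,"rx": 0.0024,"ry": -0.003,"rz": 0.0016,"claw": -1.0},{"x": -0.0398,"y": -0.0024,"z": 0.0,"rx": 0.0024,"ry": -0.003,"rz": 0.0016,"claw": -1.0},{"x": -0.0398,"y": -0.0024,"z": 0.01,"rx": 0.0024,"ry": -0.003,"rz": 0.0016,"claw": -1.0},{"x": -0.0398,"y": -0.0024,"z": 0.0185,"rx": 0.0024,"ry": -0.003,"rz": 0.0016,"claw": -1.0},{"x": -0.0398,"y": -0.0024,"z": 0.0185,"rx": 0.0024,"ry": -0.003,"rz": 0.0016,"claw": -1.0},{"x": -0.0398,"y": -0.0024,"z": 0.0185,"rx": 0.0024,"ry": -0.003,"rz": 0.0016,"claw": -1.0}]'

```text
time: 6.48
tool_pos: [0.4035, -0.2989, 0.0408]
tool_rot: [-3.141, -0.0, -3.139]
contact_force: [-0.4, -0.1, -2.2]
opening: 0.0117
grip_force: 40.0
```

Call:
step_arm --steps '[{"x": 0.0,"y": 0.0,"z": 0.0,"rx": 0.0,"ry": 0.0,"rz": 0.0,"claw": 0.0},{"x": 0.0,"y": 0.0,"z": 0.0,"rx": 0.0,"ry": 0.0,"rz": 0.0,"claw": 0.0},{"x": 0.0,"y": 0.0,"z": 0.0,"rx": 0.0,"ry": 0.0,"rz": 0.0,"claw": 0.0},{"x": 0.0,"y": 0.0,"z": 0.0,"rx": 0.0,"ry": 0.0,"rz": 0.0,"claw": 0.0},{"x": 0.0,"y": 0.0,"z": 0.0,"rx": 0.0,"ry": 0.0,"rz": 0.0,"claw": 0.0},{"x": 0.0,"y": 0.0,"z": -0.2,"rx": 0.0,"ry": 0.0,"rz": 0.0,"claw": 0.0},{"x": 0.0,"y": 0.0,"z": -0.2,"rx": 0.0,"ry": 0.0,"rz": 0.0,"claw": 0.0},{"x": 0.0,"y": 0.0,"z": -0.2,"rx": 0.0,"ry": 0.0,"rz": 0.0,"claw": 0.0},{"x": 0.0,"y": 0.0,"z": -0.2,"rx": 0.0,"ry": 0.0,"rz": 0.0,"claw": 0.0},{"x": 0.0,"y": 0.0,"z": -0.2,"rx": 0.0,"ry": 0.0,"rz": 0.0,"claw": 0.0}]'

```text
time: 7.32
tool_pos: [0.4063, -0.3015, 0.1976]
tool_rot: [-3.132, 0.009, -3.139]
contact_force: [0.3, -0.6, -0.4]
opening: 0.046
grip_force: 0.0
```

Run:
```python
from h import *
s=robot.observe();print(s['tool_pos'],s['tool_rot'],s['qpos'])
rel([.4607,.1898,.16],157.2)
rel([.4607,.1898,.057],157.2)
```

```text
[ 0.40626475 -0.301502    0.19755902] [-3.13214516  0.00895097 -3.13919266] [-7.89871953e-01  3.26314980e-01  1.63282343e+00 -2.84543539e-04
  1.16944257e+00 -2.36291653e+00]
d [-0.0737  0.6553  0.0446] r [-0.0096  0.0137  0.5097] rows 11.888089442627397
d [-0.0725  0.6566  0.1819] r [-0.0096  0.0137  0.5097] rows 12.323845571256046
```

Call:
step_arm --steps '[{"x": -0.074,"y": 0.655,"z": 0.0,"rx": 0.0,"ry": 0.0,"rz": 0.51,"claw": 0.0},{"x": -0.074,"y": 0.655,"z": 0.0,"rx": 0.0,"ry": 0.0,"rz": 0.51,"claw": 0.0},{"x": -0.074,"y": 0.655,"z": 0.0,"rx": 0.0,"ry": 0.0,"rz": 0.51,"claw": 0.0},{"x": -0.074,"y": 0.655,"z": 0.0,"rx": 0.0,"ry": 0.0,"rz": 0.51,"claw": 0.0},{"x": -0.074,"y": 0.655,"z": 0.0,"rx": 0.0,"ry": 0.0,"rz": 0.51,"claw": 0.0},{"x": -0.074,"y": 0.655,"z": 0.0,"rx": 0.0,"ry": 0.0,"rz": 0.51,"claw": 0.0},{"x": -0.074,"y": 0.655,"z": 0.0,"rx": 0.0,"ry": 0.0,"rz": 0.51,"claw": 0.0},{"x": -0.074,"y": 0.655,"z": 0.0,"rx": 0.0,"ry": 0.0,"rz": 0.51,"claw": 0.0},{"x": -0.074,"y": 0.655,"z": 0.0,"rx": 0.0,"ry": 0.0,"rz": 0.51,"claw": 0.0},{"x": -0.074,"y": 0.655,"z": 0.0,"rx": 0.0,"ry": 0.0,"rz": 0.51,"claw": 0.0},{"x": -0.074,"y": 0.655,"z": 0.0,"rx": 0.0,"ry": 0.0,"rz": 0.51,"claw": 0.0},{"x": -0.074,"y": 0.655,"z": 0.0,"rx": 0.0,"ry": 0.0,"rz": 0.51,"claw": 0.0}]'

```text
time: 8.32
tool_pos: [0.4575, 0.1899, 0.1904]
tool_rot: [-3.14, 0.001, 2.743]
contact_force: [1.3, -0.3, -0.8]
opening: 0.046
grip_force: 0.0
```

Call:
step_arm --steps '[{"x": 0.0,"y": 0.0,"z": 0.045,"rx": 0.0,"ry": 0.0,"rz": 0.0,"claw": 0.0},{"x": 0.0,"y": 0.0,"z": 0.045,"rx": 0.0,"ry": 0.0,"rz": 0.0,"claw": 0.0},{"x": 0.0,"y": 0.0,"z": 0.045,"rx": 0.0,"ry": 0.0,"rz": 0.0,"claw": 0.0},{"x": 0.0,"y": 0.0,"z": 0.045,"rx": 0.0,"ry": 0.0,"rz": 0.0,"claw": 0.0}]'

```text
time: 8.65
tool_pos: [0.4581, 0.1869, 0.1576]
tool_rot: [-3.14, 0.001, 2.742]
contact_force: [0.8, 0.1, 1.1]
opening: 0.0457
grip_force: 0.0
```

Run:
```python
from h import *
s=robot.observe();print(s['tool_pos'],s['tool_rot'],s['qpos'])
rel([.4607,.1898,.057],157.2)
im,d,P=cloud('top'); c=im.astype(int)
m=np.all((P>[.41,-.4,.03])&(P<[.53,-.2,.055]),-1)&(c[...,2]>c[...,0]+50)&(c[...,1]>c[...,0]+50)
print('bin vis',cv2.minAreaRect((P[m][:,:2]*1000).astype(np.float32)))
m=np.all((P>[.38,-.4,.06])&(P<[.45,-.2,.082]),-1);print('grip',m.sum(),P[m].mean(0),cv2.minAreaRect((P[m][:,:2]*1000).astype(np.float32)))
cv2.imwrite('pics/t2.png',cv2.resize(im[130:240,200:400],None,fx=4,fy=4,interpolation=cv2.INTER_CUBIC))
```

```text
[0.4580572  0.18693318 0.15757779] [-3.14017366e+00  9.87898436e-04  2.74239506e+00] [ 0.23354703  0.35742177  1.7090488  -0.00196493  1.07516539 -0.93711646]
d [-0.0016  0.0051  0.1341] r [-0.0018  0.0013 -0.0016] rows 2.413749187640528
bin vis ((465.91229248046875, -296.77667236328125), (99.79228210449219, 88.24159240722656), 0.33176177740097046)
grip 27 [ 0.40408881 -0.29740509  0.07442393] ((404.32525634765625, -298.8782653808594), (28.38077163696289, 11.878711700439453), 0.6072166562080383)
```

View pics/t2.png

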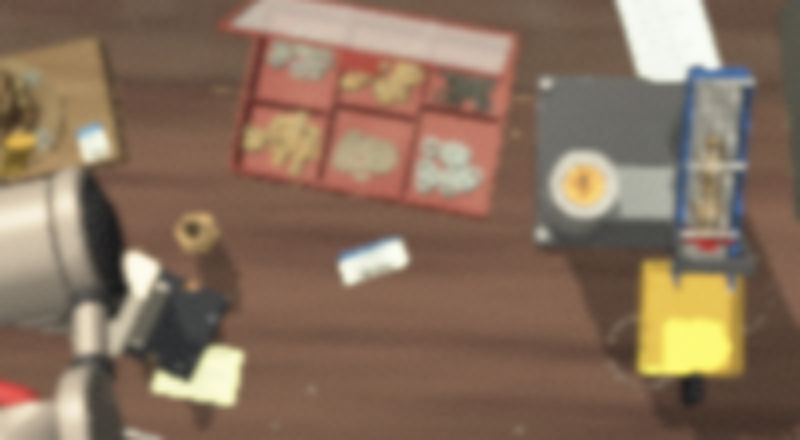

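Call:
step_arm --steps '[{"x": -0.0016,"y": 0.0051,"z": 0.02,"rx": -0.002,"ry": 0.001,"rz": -0.0016,"claw": 0.0},{"x": -0.0016,"y": 0.0051,"z": 0.07,"rx": -0.002,"ry": 0.001,"rz": -0.0016,"claw": 0.0},{"x": -0.0016,"y": 0.0051,"z": 0.11,"rx": -0.002,"ry": 0.001,"rz": -0.0016,"claw": 0.0},{"x": -0.0016,"y": 0.0051,"z": 0.134,"rx": -0.002,"ry": 0.001,"rz": -0.0016,"claw": 0.0},{"x": -0.0016,"y": 0.0051,"z": 0.134,"rx": -0.002,"ry": 0.001,"rz": -0.0016,"claw": 0.0},{"x": -0.0016,"y": 0.0051,"z": 0.134,"rx": -0.002,"ry": 0.001,"rz": -0.0016,"claw": -0.5},{"x": -0.0016,"y": 0.0051,"z": 0.134,"rx": -0.002,"ry": 0.001,"rz": -0.0016,"claw": -1.0},{"x": -0.0016,"y": 0.0051,"z": 0.134,"rx": -0.002,"ry": 0.001,"rz": -0.0016,"claw": -1.0},{"x": -0.0016,"y": 0.0051,"z": 0.134,"rx": -0.002,"ry": 0.001,"rz": -0.0016,"claw": -1.0},{"x": -0.0016,"y": 0.0051,"z": 0.134,"rx": -0.002,"ry": 0.001,"rz": -0.0016,"claw": -1.0},{"x": -0.0016,"y": 0.0051,"z": 0.134,"rx": -0.002,"ry": 0.001,"rz": -0.0016,"claw": -1.0},{"x": -0.0016,"y": 0.0051,"z": 0.134,"rx": -0.002,"ry": 0.001,"rz": -0.0016,"claw": -1.0}]' --squeeze 50

```text
time: 9.7
tool_pos: [0.4611, 0.1907, 0.0573]
tool_rot: [3.14, 0.002, 2.745]
contact_force: [-0.3, -0.0, 3.4]
opening: 0.0098
grip_force: 50.0
```

Call:
step_arm --steps '[{"x": 0.0,"y": 0.0,"z": 0.0,"rx": 0.0,"ry": 0.0,"rz": 0.0,"claw": -1.0},{"x": 0.0,"y": 0.0,"z": 0.0,"rx": 0.0,"ry": 0.0,"rz": 0.0,"claw": -1.0}]'

```text
time: 9.87
tool_pos: [0.4612, 0.1907, 0.0572]
tool_rot: [3.14, 0.002, 2.745]
contact_force: [0.4, -1.3, 4.8]
opening: 0.0097
grip_force: 50.0
```

Run:
```python
from h import *
s=robot.observe();print({k:np.round(v,4) for k,v in s.items()})
```

```text
{'time': np.float64(9.8667), 'qpos': array([ 2.3840e-01,  5.0370e-01,  1.8098e+00,  2.0000e-04,  8.2610e-01,
       -9.3560e-01]), 'qvel': array([ 0.0003,  0.0006,  0.0018,  0.0003,  0.0006, -0.0015]), 'joint_efforts': array([ 1.92100e-01, -4.17159e+01, -1.60962e+01,  1.25500e-01,
        6.02000e-02, -8.00000e-04]), 'tool_pos': array([0.4612, 0.1907, 0.0572]), 'tool_rot': array([3.1403e+00, 1.6000e-03, 2.7447e+00]), 'contact_force': array([ 0.4395, -1.3226,  4.8436]), 'torque': array([-0.074 ,  0.0286,  0.0051]), 'grip_force': np.float64(49.9986), 'opening': np.float64(0.0097)}
```

Call:
step_arm --steps '[{"x": 0.0,"y": 0.0,"z": -0.03,"rx": 0.0,"ry": 0.0,"rz": 0.0,"claw": -1.0},{"x": 0.0,"y": 0.0,"z": -0.07,"rx": 0.0,"ry": 0.0,"rz": 0.0,"claw": -1.0},{"x": 0.0,"y": 0.0,"z": -0.12,"rx": 0.0,"ry": 0.0,"rz": 0.0,"claw": -1.0},{"x": 0.0,"y": 0.0,"z": -0.17,"rx": 0.0,"ry": 0.0,"rz": 0.0,"claw": -1.0},{"x": 0.0,"y": 0.0,"z": -0.2,"rx": 0.0,"ry": 0.0,"rz": 0.0,"claw": -1.0},{"x": 0.0,"y": 0.0,"z": -0.2,"rx": 0.0,"ry": 0.0,"rz": 0.0,"claw": -1.0},{"x": 0.0,"y": 0.0,"z": -0.2,"rx": 0.0,"ry": 0.0,"rz": 0.0,"claw": -1.0}]'

```text
time: 10.45
tool_pos: [0.4608, 0.1907, 0.2074]
tool_rot: [3.14, 0.002, 2.745]
contact_force: [0.4, 0.3, -1.5]
opening: 0.0098
grip_force: 50.0
```

Run:
```python
from h import *
s=robot.observe();print(s['tool_pos'],s['tool_rot'])
rel([.5753,-.1927,.205],180.3)
```

```text
[0.46084183 0.19069628 0.20742116] [3.13962423e+00 2.16994246e-03 2.74465809e+00]
d [-0.3384 -0.4125  0.0032] r [ 0.0019  0.0032 -0.5121] rows 9.5953004677411
```

Call:
step_arm --steps '[{"x": -0.338,"y": -0.4125,"z": 0.0,"rx": 0.0,"ry": 0.003,"rz": -0.512,"claw": -1.0},{"x": -0.338,"y": -0.4125,"z": 0.0,"rx": 0.0,"ry": 0.003,"rz": -0.512,"claw": -1.0},{"x": -0.338,"y": -0.4125,"z": 0.0,"rx": 0.0,"ry": 0.003,"rz": -0.512,"claw": -1.0},{"x": -0.338,"y": -0.4125,"z": 0.0,"rx": 0.0,"ry": 0.003,"rz": -0.512,"claw": -1.0},{"x": -0.338,"y": -0.4125,"z": 0.0,"rx": 0.0,"ry": 0.003,"rz": -0.512,"claw": -1.0},{"x": -0.338,"y": -0.4125,"z": 0.0,"rx": 0.0,"ry": 0.003,"rz": -0.512,"claw": -1.0},{"x": -0.338,"y": -0.4125,"z": 0.0,"rx": 0.0,"ry": 0.003,"rz": -0.512,"claw": -1.0},{"x": -0.338,"y": -0.4125,"z": 0.0,"rx": 0.0,"ry": 0.003,"rz": -0.512,"claw": -1.0},{"x": -0.338,"y": -0.4125,"z": 0.0,"rx": 0.0,"ry": 0.003,"rz": -0.512,"claw": -1.0},{"x": -0.338,"y": -0.4125,"z": 0.0,"rx": 0.0,"ry": 0.003,"rz": -0.512,"claw": -1.0},{"x": -0.338,"y": -0.4125,"z": 0.0,"rx": 0.0,"ry": 0.003,"rz": -0.512,"claw": -1.0},{"x": -0.338,"y": -0.4125,"z": 0.0,"rx": 0.0,"ry": 0.003,"rz": -0.512,"claw": -1.0}]'

```text
time: 11.45
tool_pos: [0.5738, -0.1944, 0.2034]
tool_rot: [3.138, -0.006, -3.14]
contact_force: [0.1, 0.2, -0.6]
opening: 0.0098
grip_force: 50.0
```

Call:
step_arm --steps '[{"x": 0.0,"y": 0.0,"z": 0.0,"rx": 0.0,"ry": 0.0,"rz": 0.0,"claw": -1.0},{"x": 0.0,"y": 0.0,"z": 0.0,"rx": 0.0,"ry": 0.0,"rz": 0.0,"claw": -1.0},{"x": 0.0,"y": 0.0,"z": 0.0,"rx": 0.0,"ry": 0.0,"rz": 0.0,"claw": -1.0}]'

```text
time: 11.7
tool_pos: [0.5745, -0.1912, 0.2063]
tool_rot: [3.14, -0.002, -3.135]
contact_force: [0.0, -0.1, -0.4]
opening: 0.01
grip_force: 50.0
```

Run:
```python
from h import *
s=robot.observe();print(s['tool_pos'],s['tool_rot'],s['qpos'])
rel([.5753,-.1927,.178],180.3)
im,d,P=cloud('scene')
cv2.imwrite('pics/s2.png',cv2.resize(im[120:220,320:420],None,fx=6,fy=6,interpolation=cv2.INTER_CUBIC))
c=im.astype(int);m=np.all((P>[.5,-.25,.12])&(P<[.65,-.13,.25]),-1)&(c[...,2]>c[...,1]+40)
print('red',m.sum(),P[m].mean(0),np.ptp(P[m],0),P[m].min(0),P[m].max(0))
for q in ('key','keyhole'):
  for a in nets.landmark_of('scene',q)[:2]: print(q,a)
```

```text
[ 0.57448024 -0.19119299  0.20632803] [ 3.14008742e+00 -2.33586719e-03 -3.13470153e+00] [-4.47974688e-01  5.07382265e-01  1.31889820e+00  3.36630480e-04
  1.31807187e+00 -2.02574500e+00]
d [-0.0012 -0.0021  0.0378] r [ 0.0019 -0.003   0.0021] rows 0.6805737367671139
red 54 [ 0.56254852 -0.19338678  0.22198103] [0.0301928  0.03356077 0.04244201] [ 0.55315202 -0.2159954   0.20204845] [ 0.58334482 -0.18243463  0.24449045]
key {'pixel': [181.8, 366.5], 'conf': 0.67}
key {'pixel': [169.3, 363.6], 'conf': 0.61}
keyhole {'pixel': [182.5, 365.2], 'conf': 0.6}
```

View pics/s2.png

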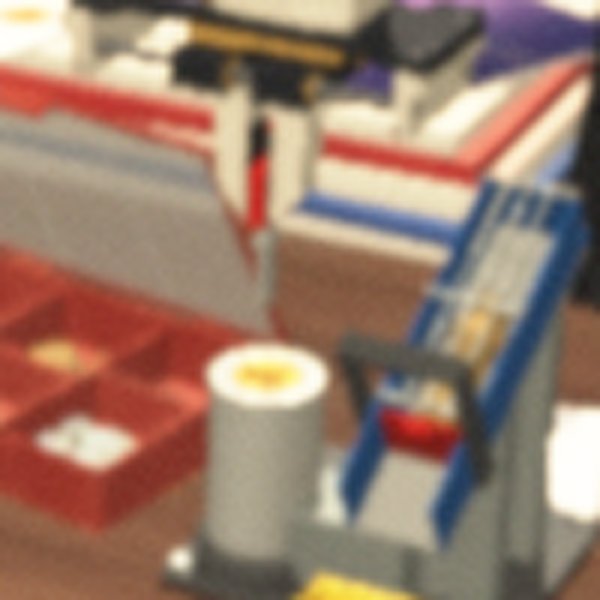

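Run:
```python
from h import *
s=robot.observe();p=camera_params('scene');R=np.array(p['R']);t=np.array(p['t'])
def pr(X): c=R@np.array(X)+t; return p['fx']*c[0]/c[2]+p['cx'],p['fy']*c[1]/c[2]+p['cy']
T=s['tool_pos'];im=read_camera('scene')[0].astype(int)
for n,X in dict(tip=T-[0,0,.053],headbot=T-[0,0,.006],headmid=T+[0,0,.01],hole=[.5753,-.1927,.115],hx=[.5853,-.1927,.115],hy=[.5753,-.1827,.115]).items(): print(n,np.round(pr(X),2))
# plug yellow centroid
y=(im[...,2]-im[...,0]).astype(float); w=np.clip(y[174:190,352:378]-40,0,None); v,u=np.mgrid[174:190,352:378]; print('plug',(u*w).sum()/w.sum(),(v*w).sum()/w.sum())
r=(im[...,2]-im[...,1]).astype(float)
for v in range(145,160,2): w=np.clip(r[v,358:368]-30,0,None); print(v,(np.arange(358,368)*w).sum()/max(w.sum(),1e-6),w.max())
g=im.sum(2)
for v in range(160,178,2): print(v,g[v,358:370])
rel([.5753,-.1927,.178],180.3)
```

```text
tip [363.8  170.62]
headbot [364.21 156.27]
headmid [364.36 151.27]
hole [363.84 182.14]
hx [365.32 180.79]
hy [360.89 181.39]
plug 360.872660163459 180.10185429299588
145 363.45454545454544 30.0
147 363.0386904761905 125.0
149 362.66022099447514 125.0
151 362.62280701754383 116.0
153 362.4017857142857 112.0
155 361.8811369509044 114.0
157 361.6058631921824 78.0
159 360.13793103448273 27.0
160 [390 341 302 347 443 471 443 377 345 326 321 331]
162 [406 381 332 302 338 405 390 343 309 291 302 309]
164 [407 400 388 345 352 401 391 344 292 278 284 279]
166 [398 408 402 381 385 418 395 350 305 291 286 280]
168 [411 416 408 409 424 433 396 332 310 293 280 286]
170 [413 415 403 416 421 409 366 315 294 295 289 301]
172 [409 401 414 417 416 385 346 280 271 294 300 310]
174 [320 349 363 378 378 395 365 323 265 266 291 299]
176 [307 312 324 352 362 371 381 368 340 295 282 289]
d [-0.0007 -0.001   0.0386] r [ 0.0009 -0.0014  0.0013] rows 0.6947350304100683
```

Call:
step_arm --steps '[{"x": -0.001,"y": -0.0012,"z": 0.02,"rx": 0.001,"ry": -0.0015,"rz": 0.001,"claw": -1.0},{"x": -0.001,"y": -0.0012,"z": 0.037,"rx": 0.001,"ry": -0.0015,"rz": 0.001,"claw": -1.0},{"x": -0.001,"y": -0.0012,"z": 0.037,"rx": 0.001,"ry": -0.0015,"rz": 0.001,"claw": -1.0},{"x": -0.001,"y": -0.0012,"z": 0.037,"rx": 0.001,"ry": -0.0015,"rz": 0.001,"claw": -1.0},{"x": -0.001,"y": -0.0012,"z": 0.043,"rx": 0.001,"ry": -0.0015,"rz": 0.001,"claw": -1.0},{"x": -0.001,"y": -0.0012,"z": 0.049,"rx": 0.001,"ry": -0.0015,"rz": 0.001,"claw": -1.0},{"x": -0.001,"y": -0.0012,"z": 0.055,"rx": 0.001,"ry": -0.0015,"rz": 0.001,"claw": -1.0},{"x": -0.001,"y": -0.0012,"z": 0.055,"rx": 0.001,"ry": -0.0015,"rz": 0.001,"claw": -1.0},{"x": -0.001,"y": -0.0012,"z": 0.055,"rx": 0.001,"ry": -0.0015,"rz": 0.001,"claw": -1.0}]'

```text
time: 12.65
tool_pos: [0.5753, -0.1936, 0.1652]
tool_rot: [3.141, -0.001, -3.137]
contact_force: [0.5, -0.4, 0.3]
opening: 0.0095
grip_force: 50.0
```

Run:
```python
from h import *
np.set_printoptions(precision=4,suppress=True)
s=robot.observe();print(s['tool_pos'],s['tool_rot'],s['contact_force'],s['torque'])
```

```text
[ 0.5753 -0.1936  0.1652] [ 3.1413 -0.0007 -3.1373] [ 0.494  -0.4166  0.2501] [ 0.0198 -0.0191 -0.0147]
```

Call:
step_arm --steps '[{"x": 0.0,"y": 0.0,"z": 0.005,"rx": 0.0,"ry": 0.0,"rz": 0.0,"claw": -1.0},{"x": 0.0,"y": 0.0,"z": 0.01,"rx": 0.0,"ry": 0.0,"rz": 0.0,"claw": -1.0},{"x": 0.0,"y": 0.0,"z": 0.01,"rx": 0.0,"ry": 0.0,"rz": 0.0,"claw": -1.0},{"x": 0.0,"y": 0.0,"z": 0.01,"rx": 0.0,"ry": 0.0,"rz": 0.0,"claw": -1.0}]'

```text
time: 12.98
tool_pos: [0.5753, -0.1936, 0.1576]
tool_rot: [3.141, -0.001, -3.137]
contact_force: [0.7, -0.6, 0.0]
opening: 0.0098
grip_force: 50.0
```

Run:
```python
from h import *
np.set_printoptions(precision=4,suppress=True)
s=robot.observe();print(s['tool_pos'],s['tool_rot'],s['contact_force'],s['torque'])
```

```text
[ 0.5753 -0.1936  0.1576] [ 3.1412 -0.0009 -3.1373] [ 0.7121 -0.6426  0.0073] [0.049  0.0081 0.0074]
```

Call:
step_arm --steps '[{"x": 0.0,"y": 0.0,"z": 0.005,"rx": 0.0,"ry": 0.0,"rz": 0.0,"claw": -1.0},{"x": 0.0,"y": 0.0,"z": 0.01,"rx": 0.0,"ry": 0.0,"rz": 0.0,"claw": -1.0},{"x": 0.0,"y": 0.0,"z": 0.015,"rx": 0.0,"ry": 0.0,"rz": 0.0,"claw": -1.0},{"x": 0.0,"y": 0.0,"z": 0.015,"rx": 0.0,"ry": 0.0,"rz": 0.0,"claw": -1.0}]'

```text
time: 13.32
tool_pos: [0.575, -0.1936, 0.1457]
tool_rot: [3.141, -0.002, -3.137]
contact_force: [-1.2, -0.4, -0.9]
opening: 0.0098
grip_force: 50.0
```

Run:
```python
from h import *
np.set_printoptions(precision=4,suppress=True)
s=robot.observe();print(s['tool_pos'],s['tool_rot'],s['contact_force'],s['torque'])
```

```text
[ 0.575  -0.1936  0.1457] [ 3.1411 -0.0016 -3.1373] [-1.1654 -0.4265 -0.8714] [-0.121   0.2822  0.0095]
```

Call:
step_arm --steps '[{"x": 0.0,"y": 0.0,"z": 0.005,"rx": 0.0,"ry": 0.0,"rz": 0.0,"claw": -1.0},{"x": 0.0,"y": 0.0,"z": 0.01,"rx": 0.0,"ry": 0.0,"rz": 0.0,"claw": -1.0},{"x": 0.0,"y": 0.0,"z": 0.015,"rx": 0.0,"ry": 0.0,"rz": 0.0,"claw": -1.0},{"x": 0.0,"y": 0.0,"z": 0.018,"rx": 0.0,"ry": 0.0,"rz": 0.0,"claw": -1.0},{"x": 0.0,"y": 0.0,"z": 0.019,"rx": 0.0,"ry": 0.0,"rz": 0.0,"claw": -1.0},{"x": 0.0,"y": 0.0,"z": 0.019,"rx": 0.0,"ry": 0.0,"rz": 0.0,"claw": -1.0}]'

```text
time: 13.82
tool_pos: [0.5759, -0.1937, 0.1321]
tool_rot: [-3.142, 0.001, -3.137]
contact_force: [1.7, 0.2, -1.5]
opening: 0.0097
grip_force: 50.0
```

Run:
```python
from h import *
np.set_printoptions(precision=4,suppress=True)
s=robot.observe();print(s['tool_pos'],s['tool_rot'],s['contact_force'],s['torque'])
```

```text
[ 0.5759 -0.1937  0.1321] [-3.1415  0.0006 -3.1373] [ 1.681   0.1625 -1.458 ] [-0.1594 -0.4199  0.0146]
```

Call:
step_arm --steps '[{"x": 0.0,"y": 0.0,"z": 0.002,"rx": 0.0,"ry": 0.0,"rz": 0.0,"claw": -1.0},{"x": 0.0,"y": 0.0,"z": 0.004,"rx": 0.0,"ry": 0.0,"rz": 0.0,"claw": -1.0},{"x": 0.0,"y": 0.0,"z": 0.004,"rx": 0.0,"ry": 0.0,"rz": 0.0,"claw": -1.0}]'

```text
time: 14.07
tool_pos: [0.576, -0.1938, 0.1312]
tool_rot: [-3.141, 0.002, -3.137]
contact_force: [-1.9, 0.1, 11.3]
opening: 0.0096
grip_force: 50.0
```

Run:
```python
from h import *
np.set_printoptions(precision=4,suppress=True)
s=robot.observe();print(s['tool_pos'],s['tool_rot'],s['contact_force'],s['torque'])
```

```text
[ 0.576  -0.1938  0.1312] [-3.1407  0.0018 -3.1372] [-1.8827  0.1075 11.3381] [0.1308 0.2693 0.0173]
```

Call:
step_arm --steps '[{"x": 0.0,"y": 0.0,"z": 0.003,"rx": 0.0,"ry": 0.0,"rz": 0.0,"claw": -1.0},{"x": 0.0,"y": 0.0,"z": 0.006,"rx": 0.0,"ry": 0.0,"rz": 0.0,"claw": -1.0},{"x": 0.0,"y": 0.0,"z": 0.006,"rx": 0.0,"ry": 0.0,"rz": 0.0,"claw": -1.0},{"x": 0.0,"y": 0.0,"z": 0.006,"rx": 0.0,"ry": 0.0,"rz": 0.0,"claw": -1.0}]'

```text
time: 14.4
tool_pos: [0.5762, -0.194, 0.1304]
tool_rot: [-3.139, 0.004, -3.137]
contact_force: [-9.4, 3.7, 31.9]
opening: 0.0094
grip_force: 50.0
```

Run:
```python
from h import *
np.set_printoptions(precision=4,suppress=True)
s=robot.observe();print(s['tool_pos'],s['tool_rot'],s['contact_force'],s['torque'])
im=read_camera('scene')[0]
cv2.imwrite('pics/s3.png',cv2.resize(im[130:220,320:420],None,fx=6,fy=6,interpolation=cv2.INTER_CUBIC))
```

```text
[ 0.5762 -0.194   0.1304] [-3.1391  0.0043 -3.1369] [-9.4172  3.7289 31.8597] [0.7012 1.5915 0.0218]
```

View pics/s3.png

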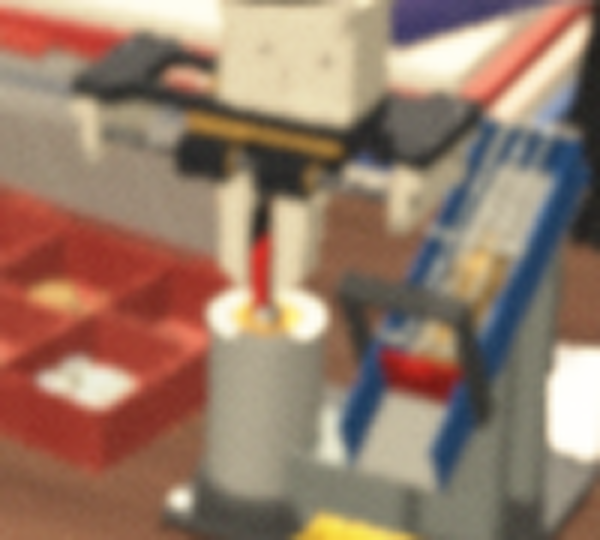

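Call:
step_arm --steps '[{"x": 0.0,"y": 0.0,"z": -0.005,"rx": 0.0,"ry": 0.0,"rz": 0.0,"claw": -1.0},{"x": 0.0,"y": 0.0,"z": -0.005,"rx": 0.0,"ry": 0.0,"rz": 0.0,"claw": -1.0},{"x": 0.0,"y": 0.0,"z": -0.005,"rx": 0.0,"ry": 0.0,"rz": 0.0,"claw": -1.0}]' --squeeze 60

```text
time: 14.7
tool_pos: [0.576, -0.1938, 0.1311]
tool_rot: [-3.14, 0.002, -3.137]
contact_force: [-3.4, 1.5, 16.3]
opening: 0.0097
grip_force: 60.0
```

Run:
```python
from h import *
np.set_printoptions(precision=4,suppress=True)
s=robot.observe();print(s['tool_pos'],s['tool_rot'],s['contact_force'],s['torque'])
```

```text
[ 0.576  -0.1938  0.1311] [-3.1404  0.0024 -3.1372] [-3.4071  1.4656 16.2675] [0.2991 0.5207 0.0393]
```

Call:
step_arm --steps '[{"x": 0.0,"y": 0.0,"z": 0.0,"rx": 0.0,"ry": 0.0,"rz": 0.1,"claw": -1.0},{"x": 0.0,"y": 0.0,"z": 0.0,"rx": 0.0,"ry": 0.0,"rz": 0.2,"claw": -1.0},{"x": 0.0,"y": 0.0,"z": 0.0,"rx": 0.0,"ry": 0.0,"rz": 0.3,"claw": -1.0},{"x": 0.0,"y": 0.0,"z": 0.0,"rx": 0.0,"ry": 0.0,"rz": 0.4,"claw": -1.0},{"x": 0.0,"y": 0.0,"z": 0.0,"rx": 0.0,"ry": 0.0,"rz": 0.5,"claw": -1.0},{"x": 0.0,"y": 0.0,"z": 0.0,"rx": 0.0,"ry": 0.0,"rz": 0.6,"claw": -1.0},{"x": 0.0,"y": 0.0,"z": 0.0,"rx": 0.0,"ry": 0.0,"rz": 0.6,"claw": -1.0}]'

```text
time: 15.28
tool_pos: [0.576, -0.193, 0.1309]
tool_rot: [3.141, 0.002, 2.671]
contact_force: [-3.9, 3.7, 16.3]
opening: 0.0097
grip_force: 60.0
```

Run:
```python
from h import *
np.set_printoptions(precision=4,suppress=True)
s=robot.observe();print(s['tool_pos'],s['tool_rot'],s['contact_force'],s['torque'],s['qpos'])
```

```text
[ 0.576  -0.193   0.1309] [3.1405 0.0017 2.6709] [-3.8584  3.7323 16.3403] [0.7329 0.5133 0.0592] [-0.45    0.575   1.4202  0.0011  1.1447 -1.5505]
```

Call:
step_arm --steps '[{"x": 0.0,"y": 0.0,"z": 0.0,"rx": 0.0,"ry": 0.0,"rz": 0.1,"claw": -1.0},{"x": 0.0,"y": 0.0,"z": 0.0,"rx": 0.0,"ry": 0.0,"rz": 0.2,"claw": -1.0},{"x": 0.0,"y": 0.0,"z": 0.0,"rx": 0.0,"ry": 0.0,"rz": 0.3,"claw": -1.0},{"x": 0.0,"y": 0.0,"z": 0.0,"rx": 0.0,"ry": 0.0,"rz": 0.4,"claw": -1.0},{"x": 0.0,"y": 0.0,"z": 0.0,"rx": 0.0,"ry": 0.0,"rz": 0.5,"claw": -1.0},{"x": 0.0,"y": 0.0,"z": 0.0,"rx": 0.0,"ry": 0.0,"rz": 0.6,"claw": -1.0},{"x": 0.0,"y": 0.0,"z": 0.0,"rx": 0.0,"ry": 0.0,"rz": 0.7,"claw": -1.0},{"x": 0.0,"y": 0.0,"z": 0.0,"rx": 0.0,"ry": 0.0,"rz": 0.8,"claw": -1.0},{"x": 0.0,"y": 0.0,"z": 0.0,"rx": 0.0,"ry": 0.0,"rz": 0.9,"claw": -1.0},{"x": 0.0,"y": 0.0,"z": 0.0,"rx": 0.0,"ry": 0.0,"rz": 0.9,"claw": -1.0}]'

```text
time: 16.12
tool_pos: [0.5767, -0.1923, 0.1309]
tool_rot: [3.138, 0.0, 1.964]
contact_force: [-0.4, 7.0, 14.5]
opening: 0.0092
grip_force: 60.0
```

Run:
```python
from h import *
np.set_printoptions(precision=4,suppress=True)
s=robot.observe();print(s['tool_pos'],s['tool_rot'],s['contact_force'],s['torque'],s['qpos'])
```

```text
[ 0.5767 -0.1923  0.1309] [3.138  0.0002 1.9642] [-0.4489  7.0081 14.5139] [ 1.0937 -0.001   0.1071] [-0.4491  0.5752  1.4199  0.0028  1.1439 -0.8437]
```

Call:
step_arm --steps '[{"x": 0.0,"y": 0.0,"z": 0.0,"rx": 0.0,"ry": 0.0,"rz": 0.1,"claw": -1.0},{"x": 0.0,"y": 0.0,"z": 0.0,"rx": 0.0,"ry": 0.0,"rz": 0.2,"claw": -1.0},{"x": 0.0,"y": 0.0,"z": 0.0,"rx": 0.0,"ry": 0.0,"rz": 0.3,"claw": -1.0},{"x": 0.0,"y": 0.0,"z": 0.0,"rx": 0.0,"ry": 0.0,"rz": 0.4,"claw": -1.0},{"x": 0.0,"y": 0.0,"z": 0.0,"rx": 0.0,"ry": 0.0,"rz": 0.5,"claw": -1.0},{"x": 0.0,"y": 0.0,"z": 0.0,"rx": 0.0,"ry": 0.0,"rz": 0.6,"claw": -1.0},{"x": 0.0,"y": 0.0,"z": 0.0,"rx": 0.0,"ry": 0.0,"rz": 0.66,"claw": -1.0},{"x": 0.0,"y": 0.0,"z": 0.0,"rx": 0.0,"ry": 0.0,"rz": 0.66,"claw": -1.0},{"x": 0.0,"y": 0.0,"z": 0.0,"rx": 0.0,"ry": 0.0,"rz": 0.66,"claw": -1.0}]'

```text
time: 16.87
tool_pos: [0.5774, -0.1922, 0.1309]
tool_rot: [3.137, -0.002, 1.45]
contact_force: [2.6, 6.7, 12.9]
opening: 0.0097
grip_force: 60.0
```

Run:
```python
from h import *
np.set_printoptions(precision=4,suppress=True)
s=robot.observe();print(s['tool_pos'],s['tool_rot'],s['contact_force'],s['torque'],s['qpos'])
im,d,P=cloud('scene')
cv2.imwrite('pics/s4.png',cv2.resize(im[130:240,320:430],None,fx=5,fy=5,interpolation=cv2.INTER_CUBIC))
```

```text
[ 0.5774 -0.1922  0.1309] [ 3.1369 -0.0016  1.4499] [ 2.638   6.6515 12.888 ] [ 1.0724 -0.3319  0.1057] [-0.4489  0.5755  1.4194  0.0033  1.1428 -0.3293]
```

View pics/s4.png

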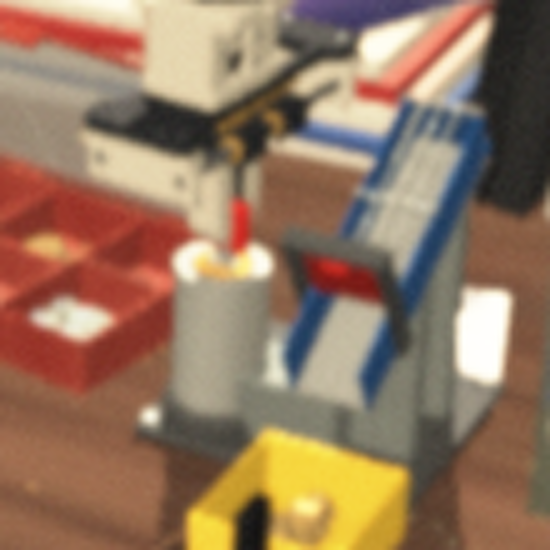

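Call:
step_arm --steps '[{"x": 0.0,"y": 0.0,"z": 0.0,"rx": 0.0,"ry": 0.0,"rz": 0.06,"claw": -1.0},{"x": 0.0,"y": 0.0,"z": 0.0,"rx": 0.0,"ry": 0.0,"rz": 0.12,"claw": -1.0},{"x": 0.0,"y": 0.0,"z": 0.0,"rx": 0.0,"ry": 0.0,"rz": 0.12,"claw": -1.0},{"x": 0.0,"y": 0.0,"z": 0.0,"rx": 0.0,"ry": 0.0,"rz": 0.12,"claw": -1.0},{"x": 0.0,"y": 0.0,"z": 0.0,"rx": 0.0,"ry": 0.0,"rz": 0.12,"claw": -1.0},{"x": 0.0,"y": 0.0,"z": 0.0,"rx": 0.0,"ry": 0.0,"rz": 0.12,"claw": -1.0}]'

```text
time: 17.42
tool_pos: [0.5775, -0.1922, 0.1309]
tool_rot: [3.137, -0.002, 1.356]
contact_force: [2.1, 5.8, 13.4]
opening: 0.0098
grip_force: 60.0
```

Run:
```python
from h import *
np.set_printoptions(precision=4,suppress=True)
s=robot.observe();print(s['tool_pos'],s['tool_rot'],s['contact_force'],s['torque'],s['qpos'])
im,d,P=cloud('scene');it,_,Pt=cloud('top')
cv2.imwrite('pics/s5.png',np.hstack([cv2.resize(im[150:250,320:410],(540,600),interpolation=cv2.INTER_CUBIC)[:, :400],cv2.resize(it[150:230,350:400],(375,600),interpolation=cv2.INTER_CUBIC)]))
# gate height: red gate pixels
c=im.astype(int);m=np.all((P>[.48,-.34,.08])&(P<[.58,-.25,.24]),-1)&(c[...,2]>c[...,1]+60);print('gate red',m.sum(),P[m].mean(0),P[m].max(0))
z=np.load('scene0.npz');P0=z['P'];c=z['im'].astype(int);m=np.all((P0>[.48,-.34,.08])&(P0<[.58,-.25,.24]),-1)&(c[...,2]>c[...,1]+60);print('gate0',m.sum(),P0[m].mean(0),P0[m].max(0))
```

```text
[ 0.5775 -0.1922  0.1309] [ 3.1369 -0.0021  1.3559] [ 2.0507  5.8077 13.3974] [ 1.1311 -0.44    0.0663] [-0.4488  0.5756  1.4193  0.0034  1.1426 -0.2353]
gate red 74 [ 0.5074 -0.3006  0.1651] [ 0.5188 -0.2792  0.1856]
gate0 73 [ 0.5278 -0.2968  0.1337] [ 0.5586 -0.2766  0.1441]
```

View pics/s5.png

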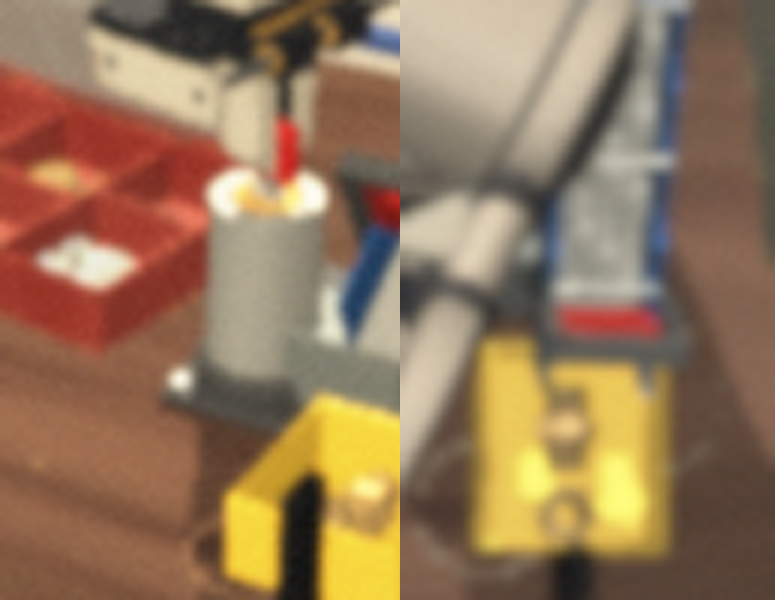

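Run:
```python
from h import *
np.set_printoptions(precision=4,suppress=True)
z=np.load('top0.npz')
for n,(im,P) in {'0':(z['im'],z['P']),'1':(lambda a:(a[0],a[2]))(cloud('top')),'s0':(np.load('scene0.npz')['im'],np.load('scene0.npz')['P']),'s1':(lambda a:(a[0],a[2]))(cloud('scene'))}.items():
    c=im.astype(int);m=np.all((P>[.47,-.34,.09])&(P<[.58,-.25,.24]),-1)&(c[...,2]>c[...,1]+50)
    print(n,m.sum(),np.percentile(P[m],[5,50,90,97],axis=0).tolist())
for i in range(4):s=robot.observe();print(s['torque'],s['grip_force'])
```

```text
0 20 [[0.5178179501236627, -0.31218587599602954, 0.13504205768074914], [0.5244413455480413, -0.2980882298459308, 0.1407494876451017], [0.5256017158262319, -0.2897779515222673, 0.14467785782876855], [0.527409786175709, -0.2881276660738416, 0.14527081689886523]]
1 51 [[0.5047606681033301, -0.3167451554954154, 0.14970102737154778], [0.5144837628819863, -0.297746397199961, 0.16324614833560844], [0.5200246825016297, -0.2804241311530825, 0.18107984915119774], [0.5205328053933511, -0.2772840749399115, 0.19059025797973966]]
s0 83 [[0.5174974807496892, -0.312810369493011, 0.11841949611599242], [0.5274711767522637, -0.2981693618151848, 0.13466788421921372], [0.5411911348590172, -0.2808637405496326, 0.141985419598927], [0.5497629114265433, -0.27753058017859794, 0.14334336843081705]]
s1 84 [[0.4927685433364412, -0.3173619127048318, 0.15176092590857354], [0.5083628403208007, -0.30075948461915436, 0.16461943973983334], [0.5156568514506611, -0.2831262750277847, 0.17697112279426197], [0.5168919884799035, -0.27931808140301845, 0.18345646273903252]]
[ 1.0824 -0.4378  0.1073] 60.001044273376465
[ 1.0824 -0.4378  0.1073] 60.001044273376465
[ 1.0824 -0.4378  0.1073] 60.001044273376465
[ 1.0824 -0.4378  0.1073] 60.001044273376465
```

Call:
step_arm --steps '[{"x": 0.0,"y": 0.0,"z": 0.0,"rx": 0.0,"ry": 0.0,"rz": 0.05,"claw": -1.0},{"x": 0.0,"y": 0.0,"z": 0.0,"rx": 0.0,"ry": 0.0,"rz": 0.1,"claw": -1.0},{"x": 0.0,"y": 0.0,"z": 0.0,"rx": 0.0,"ry": 0.0,"rz": 0.1,"claw": -1.0},{"x": 0.0,"y": 0.0,"z": 0.0,"rx": 0.0,"ry": 0.0,"rz": 0.1,"claw": -1.0},{"x": 0.0,"y": 0.0,"z": 0.0,"rx": 0.0,"ry": 0.0,"rz": 0.1,"claw": -1.0}]'

```text
time: 18.03
tool_pos: [0.5774, -0.1925, 0.131]
tool_rot: [3.137, -0.002, 1.277]
contact_force: [2.3, 5.8, 13.7]
opening: 0.0098
grip_force: 60.0
```

Run:
```python
from h import *
np.set_printoptions(precision=4,suppress=True)
s=robot.observe();print(s['tool_pos'],s['tool_rot'],s['contact_force'],s['torque'],s['grip_force'])
im,_,P=cloud('scene')
c=im.astype(int);m=np.all((P>[.47,-.34,.09])&(P<[.58,-.25,.24]),-1)&(c[...,2]>c[...,1]+50)
print(m.sum(),np.percentile(P[m],[5,50,90,97],axis=0).tolist())
```

```text
[ 0.5774 -0.1925  0.131 ] [ 3.1369 -0.002   1.2772] [ 2.2806  5.8305 13.6992] [ 0.8925 -0.3344  0.0829] 60.001198053359985
84 [[0.4923207410508121, -0.31788012393459286, 0.1528536921730278], [0.507488603343317, -0.30114711855252957, 0.16595347897108634], [0.5147324655382456, -0.2834837284193121, 0.17957158161256123], [0.5155239841645298, -0.2797925389634081, 0.18307619062813166]]
```

Run:
```python
from h import *
print(robot.hand_in())
```

```text
the job is handed in; nothing more can be done
None
```

The job is handed in at about 18 s of the 67 s allowed: the bin is under the chute mouth with both fittings in it, and the arm is still gripping the key, fully in and turned about a quarter turn. The interface returned no verdict; I judged the plug turn from the gate's lift and the tool's rotation.

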